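Stand the light shield back up against its stop

ROBOT

A 7-joint arm with a two-finger parallel gripper is mounted at the origin on the work surface. World frame = base frame: x ahead of the robot, y to its left, z up, the work surface at z = 0. Lengths are in m, angles in rad, forces in N, time in s.
With the tool pointing down it reaches from about 0.4 to 0.875 m from the base axis. Payload 19.3 kg.
Tool frame: the origin (TCP) lies between the finger pads; the fingertips stand 17 mm ahead of it and the grasp point (between the pads) lies 2 mm behind it (bot.tips_ahead is the z of the fingertips in the tool frame, in m); z points along the fingers, y is the direction in which the jaws open and shut (so a half turn about z gives the same grasp; the last joint's range is limited). The gripper opens to 85 mm and grips with 20 to 120 N. Pads are 22 mm wide; open, the fingers measure 114 mm over their backs; the gripper's body (76 mm by 85 mm) begins 54 mm behind the grasp point. The pads swing forward as they close: fully open they stand 13 mm farther back than shut.
Start: joints at [1.162, 0.521, -0.036, 1.599, 0.021, 1.021, -0.113], TCP at [0.208, -0.589, 0.248] pointing down, gripper open.
Joint ranges: [-2.91, 2.91], [-0.3, 2.13], [-1.5, 1.42], [0.17, 2.43], [-1.26, 4.41], [0.16, 1.93], [-2.52, 2.52]. Speed limits (rad/s): [1.89, 1.89, 2.39, 2.39, 3.01, 3.01, 3.01].

INTERFACE

Orientations are given as [roll, pitch, yaw] about the fixed x, y, z axes, in that order (R = Rz(yaw) Ry(pitch) Rx(roll)).
In Python, from workcell import telemetry, cams, job, bot gives the robot as it stands.
- The arm moves only by the tool arm_command, never from a script. Its argument "deltas" is a list of rows, each a list of 7 numbers: the opening, from -1 (shut) to 1 (fully open), so that 0 is half open, then the shift along the tool's x, y, z normalised to -1 to 1, where 1 is 150 mm, then the turn, a rotation vector about the tool's x, y, z normalised to -1 to 1, where 1 is 45 degrees. In form: [[hand, tx, ty, tz, rx, ry, rz], ...]. A call has 1 to 8 rows; each row is the pose to reach, as a shift and turn from the pose commanded when the call began, along the tool's axes at that moment; what a row does not reach only later rows make up. A row lasts 1/8 s, in which the tool goes at most 62.5 mm and 10.7 degrees, less where a joint would pass 70% of its speed; a pose out of reach is approached as far as the arm can. A call with a number of a shift or a turn outside -1 to 1 is refused whole. A call with a gripper value outside its range is refused whole. The fingers move at their own pace and stop on an object; "newtons" is the grip in N (left out, the last holds). Time passes only in rows, so rows that repeat a pose let the fingers close. It gives the time, the measured TCP pose, the force and the opening at its end, in the units of the state.
- telemetry.observe(): the state, without advancing time (a new reading comes with each control period).
- cams.grab_frame(name): name is "scene" or "top"; returns the picture (420x560x3 uint8, blue, green, red); there is no depth.
- cams.get_calibration(name): a dict with "fx", "fy", "cx", "cy" (pixels), "R" (3x3) and "t" (3): a world point X has camera coordinates R X + t. Camera axes: x right, y down, z forward; pixel columns grow to the right and rows downward; lengths in m; the calibration is good to about 2 mm. A picture is of the moment at which its call begins. get_calibration takes no time and is no camera call.
- job.job_done(): hands the job in, once; it reports no verdict.
The state is a dict: "clock": time; "qpos": joint angles; "qd": joint speeds; "joint_efforts": joint torques, N m; "position": TCP position; "tool_rot": TCP orientation; "force": force on the tool from outside, world axes, zero at the start; "moment": the same for the moment, N m; "grip_width": finger opening in m.
Only numpy, scipy, OpenCV 4.12 (cv2) and the standard library are available. Lean on these libraries where they do the work, as an engineer would, in place of code of your own. Each camera call takes 0.05 s, during which the arm holds its last target.

TASK

The L-shaped light shield on the optical table has been knocked onto its back, with its foot sticking up. Push the foot over so that the shield stands upright on its foot again, then push the standing shield along the table until the front edge of its foot sits squarely against the stop bar. Do not pick the shield up, and leave the other things where they are.

Things in the scene. Friction and masses are not known exactly. Their poses are not given: they have to be found in the camera images.
- shield: dark grey L-shaped light shield, loose, 0.3-0.55 kg, 110 mm wide: panel 100 mm tall, 6 mm thick, and foot 80 mm long, 6 mm thick, at right angles. Origin: middle of the heel edge, the outer corner line between panel back and foot underside. z runs up the panel's back, x along the foot's underside to the toe, y along the heel edge; standing when z points up. Starts lying on the panel's back
- shield_toe (a point): middle of the foot's toe edge, on its underside, 80 mm from the heel. At the start it is 80 mm above the table, straight over the heel. Pushing the upper part of the foot away from the robot, towards the bar, turns the shield about its heel; after about 55 degrees it falls onto its foot by itself, toe towards the bar
- shield_top (a point): middle of the panel's top edge on its back, 100 mm from the heel. At the start it lies on the table, 100 mm from the heel on the robot's side; when the shield stands it is 100 mm above the heel
- stop_bar: black straight bar fixed to the table beyond the shield, 20 mm thick, 260 mm long, 16 mm high. Origin: centre of its underside. Its y runs along it, its x across it, away from the robot; the face that the toe must meet is at x = -10 mm. At the start the shield is turned up to 0.2 rad against the bar, and the toe would land 40 to 75 mm short of it
- dropper_bottle: small amber dropper bottle, 32 mm across, 62 mm tall, standing. Origin: centre of its underside. Leave alone
- objective: steel microscope objective standing on its wide end, 28 mm across, 46 mm tall. Origin: centre of its underside. Leave alone
- dish: closed culture dish, 58 mm across, 15 mm tall. Origin: centre of its underside. Leave alone
Mind the look-alikes: they are no part of the job. Of the things like the shield, leave any that is orange; of the rest the smaller one is meant.

How it is judged:
On the way, in this order (a step that is already met when the one before it is completed fails the run):
1. the shield stands upright on its foot (angle between shield's own z axis and vertical below 0.06 rad and height (world z) of shield_toe below 0.006 m), for 0.2 s.
2. the standing shield's toe is square against the stop bar (angle between shield's own z axis and vertical below 0.06 rad and x of shield_toe in the frame of stop_bar between -0.017 and -0.005 m and angle between the x axis of shield and the x axis of stop_bar, either way round below 0.1 rad), for 0.2 s.
At the end, for the whole second after the job is handed in: the shield stands at rest upright on its foot (within 0.06 rad), the toe's middle within 7 mm of the stop bar's near face and within 85 mm of the bar's middle along it, the foot square to the bar within 0.1 rad (all of step 2 and height (world z) of shield_toe below 0.006 m and y of shield_toe in the frame of stop_bar between -0.085 and 0.085 m and linear speed of shield below 0.01 m/s); the robot touches nothing.
It fails at once if the shield is lifted off the table (heel more than 20 mm up) (height (world z) of shield above 0.02 m).
It fails at once if the dropper bottle is moved more than 20 mm or tipped (distance of dropper_bottle from where it was at the start of the episode above 0.02 m or angle between dropper_bottle's own z axis and vertical above 0.4 rad).
It fails at once if the objective is moved more than 20 mm or tipped (distance of objective from where it was at the start of the episode above 0.02 m or angle between objective's own z axis and vertical above 0.4 rad).
It fails at once if the dish is moved more than 20 mm or tipped (distance of dish from where it was at the start of the episode above 0.02 m or angle between dish's own z axis and vertical above 0.4 rad).
It also fails if it takes over 54 s, if anything falls off the work surface, if the arm or the gripper's body presses on something with over 40 N, if the wrist force passes 120 N, or if a joint passes its speed limit or range.

## Working session

There is one attempt and no reset: what is moved stays moved. The work goes in short steps, Python scripts to look and compute and a tool call to move; the robot and the scene stay as the last step left them, time stands still between calls to the robot, and variables do not carry over. Pictures are saved under pics/ and viewed, and the job is handed in when it is done.

Besides the shell and the picture viewer there is one more tool, called as name(argument=value, ...) on one line, values as JSON. arm_command: Moves the arm, as the interface text tells. Its arguments: {"type":"object","properties":{"deltas":{"type":"array","items":{"type":"array","items":{"type":"number"}}},"newtons":{"type":"number"}},"required":["deltas"]}

```bash
mkdir -p pics; ls
python3 - <<'E'
from workcell import telemetry,cams,job,bot
import cv2
for n in("scene","top"):
    cv2.imwrite(f"pics/{n}0.png",cams.grab_frame(n)); c=cams.get_calibration(n); print(n,c)
print(telemetry.observe()); print(bot.tips_ahead)
E
```

```text
pics
scene {'fx': 442.3982081427246, 'fy': 442.3982081427246, 'cx': 276.6429888863455, 'cy': 214.16984787243544, 'R': array([[-9.04822985e-02,  9.95897601e-01,  9.60090787e-04],
       [ 8.24076556e-01,  7.54127439e-02, -5.61436326e-01],
       [-5.59205494e-01, -5.00088610e-02, -8.27519383e-01]]), 't': array([-0.02638314, -0.44180859,  1.2823005 ])}
top {'fx': 520.514446936765, 'fy': 520.514446936765, 'cx': 282.08789105935057, 'cy': 210.9618723088798, 'R': array([[-0.02567243, -0.99966902, -0.00166828],
       [-0.99041358,  0.02566125, -0.13572928],
       [ 0.13572716, -0.00183221, -0.99074456]]), 't': array([0.10029009, 0.60738081, 1.02752382])}
{'clock': 0.1, 'qpos': array([ 1.16180449,  0.52196426, -0.03634762,  1.59993265,  0.02120422,
        1.02111638, -0.11280639]), 'qd': array([ 0.00061743, -0.00170062, -0.00183755, -0.00223795,  0.00033613,
        0.00043031,  0.0005481 ]), 'joint_efforts': array([ 5.15930587e-03, -9.28485489e+01,  1.98378056e+00, -3.70532477e+01,
        1.80015934e-02,  5.27349490e-03,  5.43112606e-05]), 'position': array([ 0.20760234, -0.58921325,  0.24778349]), 'tool_rot': array([-3.14055924e+00,  6.62334635e-05,  3.38793880e-01]), 'force': array([-0.59318126, -0.16877749,  1.04814544]), 'moment': array([0.01073163, 0.048646  , 0.00812987]), 'grip_width': 0.08552319940792688}
0.017
```

View pics/scene0.png

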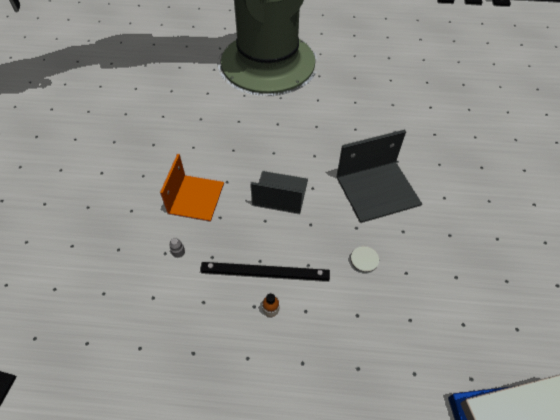

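View pics/top0.png

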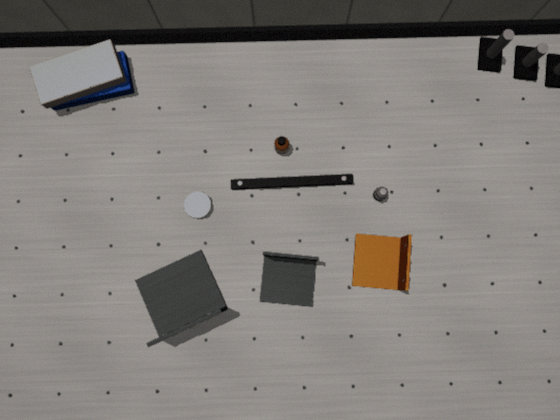

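Scene and top both show the grey target shield in the middle (top: panel ~(262..316, 255..305), foot edge at row ~257). The bar is at top (232..353, ~182). The larger grey and the orange shield are decoys. Next I'll enlarge.

Run:
```python
import cv2
t=cv2.imread("pics/top0.png"); s=cv2.imread("pics/scene0.png")
g=lambda i:cv2.convertScaleAbs(i,alpha=1.8,beta=10)
cv2.imwrite("pics/tc.png",g(cv2.resize(t[165:315,220:370],(750,600)[:1]*1+(750,) if 0 else (600,600),interpolation=cv2.INTER_CUBIC)))
cv2.imwrite("pics/sc.png",g(cv2.resize(s[165:290,190:340],(720,600),interpolation=cv2.INTER_CUBIC)))
```

```text
(no output)
```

View pics/tc.png

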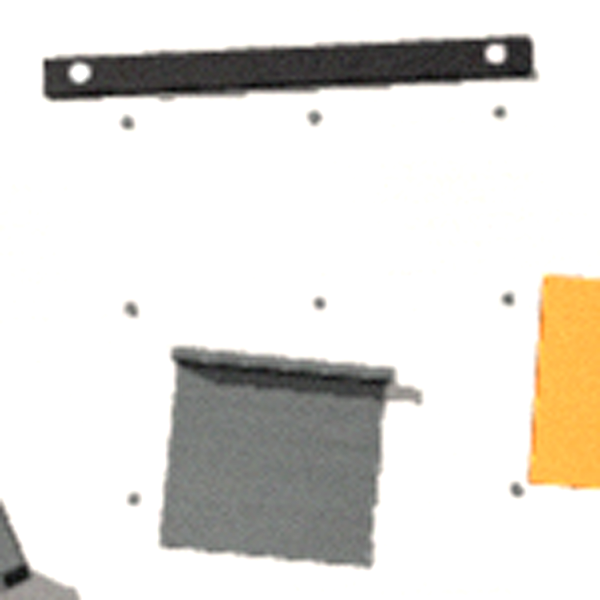

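View pics/sc.png

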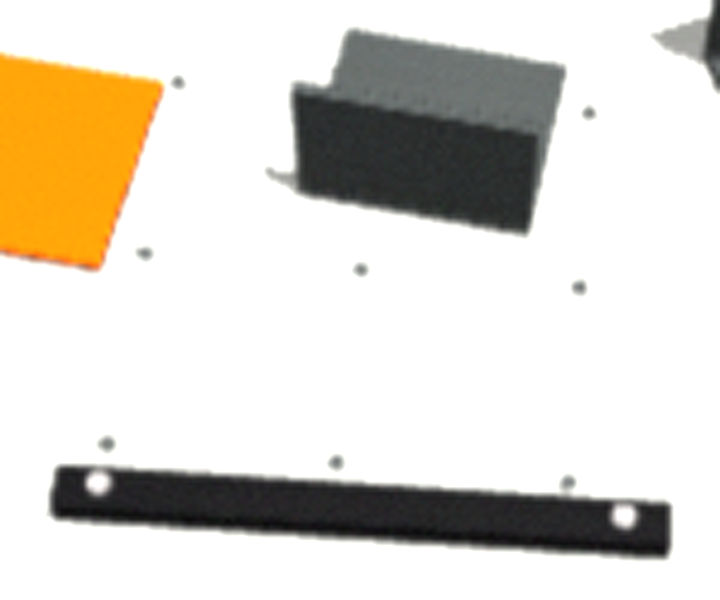

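```bash
cat > h.py <<'E'
import numpy as np
from workcell import telemetry,cams,job,bot
def ray(n,px,z):
    c=cams.get_calibration(n); R=np.array(c["R"]);t=np.array(c["t"])
    d=R.T@np.array([(px[0]-c["cx"])/c["fx"],(px[1]-c["cy"])/c["fy"],1]); o=-R.T@t
    return o+d*(z-o[2])/d[2]
def tc(x,y,k=4,o=(220,165)): return ((x+.5)/k-.5+o[0],(y+.5)/k-.5+o[1])
def proj(n,X):
    c=cams.get_calibration(n); p=np.array(c["R"])@np.array(X)+np.array(c["t"]); return (c["fx"]*p[0]/p[2]+c["cx"],c["fy"]*p[1]/p[2]+c["cy"])
E
python3 - <<'E'
from h import *
np.set_printoptions(precision=4,suppress=True)
T=lambda x,y,z:ray("top",tc(x,y),z)
S=lambda x,y,z:ray("scene",tc(x,y,4.8,(190,165)),z)
P={}
for nm,a in dict(toeL=T(173,348,.08),toeR=T(394,370,.08),panL=T(162,548,.006),panR=T(372,567,.006),b1=T(44,60,.016),b2=T(532,37,.016),b3=T(535,76,.016),b4=T(46,98,.016),
 s_heelR=S(298,193,0),s_heelL=S(528,235,0),s_toeR=S(292,92,.08),s_toeL=S(540,133,.08),s_b3=S(55,467,.016),s_b4=S(668,503,.016),s_b2=S(52,518,0),s_b1=S(668,556,0)).items(): P[nm]=a;print(nm,a)
for a,b in [("toeL","toeR"),("panL","panR"),("b1","b2"),("b4","b3"),("s_heelL","s_heelR"),("s_toeL","s_toeR"),("s_b1","s_b2"),("s_b4","s_b3")]:
    d=P[a]-P[b];print(a,b,np.linalg.norm(d),"yaw",np.arctan2(-d[0],d[1]),(P[a]+P[b])/2)
# others
for nm,px,z in [("bottle",(282,144),.05),("dish",(198,205),.015),("obj",(381,193),.04)]:print(nm,ray("top",px,z))
for nm,px,z in [("bottle",(271,312),0),("dish",(365,259),.015),("obj",(177,247),.02)]:print(nm,ray("scene",px,z))
# big shield & orange panel extents
for nm,px,z in [("bigNear",(226,308),0),("bigtop",(148,343),.1),("orange",(353,290),0.006),("orangeT",(354,235),0.006),("bigR",(203,252),0.006)]:print(nm,ray("top",px,z))
E
```

```text
toeL [0.5251 0.1243 0.08  ]
toeR [0.5116 0.0166 0.08  ]
panL [0.4261 0.1349 0.006 ]
panR [0.4137 0.0264 0.006 ]
b1 [0.6832 0.1919 0.016 ]
b2 [ 0.6888 -0.0672  0.016 ]
b3 [ 0.6678 -0.0679  0.016 ]
b4 [0.6627 0.1911 0.016 ]
s_heelR [0.5091 0.0163 0.    ]
s_heelL [0.523  0.1253 0.    ]
s_toeR [0.5115 0.0176 0.08  ]
s_toeL [0.524 0.127 0.08 ]
s_b3 [ 0.6706 -0.0665  0.016 ]
s_b4 [0.664  0.1919 0.016 ]
s_b2 [ 0.6866 -0.0671  0.    ]
s_b1 [0.6805 0.1939 0.    ]
toeL toeR 0.10861454723232736 yaw -0.1248041292508857 [0.5184 0.0705 0.08  ]
panL panR 0.10919025304858115 yaw -0.1145212882012004 [0.4199 0.0807 0.006 ]
b1 b2 0.25923256085228213 yaw 0.02194672428617189 [0.686  0.0624 0.016 ]
b4 b3 0.2590736137574986 yaw 0.0196859055310131 [0.6652 0.0616 0.016 ]
s_heelL s_heelR 0.10988201894083814 yaw -0.12750742873972465 [0.516  0.0708 0.    ]
s_toeL s_toeR 0.11009056722124169 yaw -0.1138582078815979 [0.5178 0.0723 0.08  ]
s_b1 s_b2 0.2610277586661255 yaw 0.023204429821660714 [0.6836 0.0634 0.    ]
s_b4 s_b3 0.25851099068487005 yaw 0.02548548084376248 [0.6673 0.0627 0.016 ]
bottle [0.7487 0.0812 0.05  ]
dish [0.6307 0.2615 0.015 ]
obj [ 0.6421 -0.1206  0.04  ]
bottle [0.7577 0.0844 0.    ]
dish [0.6331 0.265  0.015 ]
obj [ 0.643  -0.1214  0.02  ]
bigNear [0.4147 0.2065 0.    ]
bigtop [0.3583 0.3426 0.1   ]
orange [ 0.445  -0.0586  0.006 ]
orangeT [ 0.5596 -0.0658  0.006 ]
bigR [0.532  0.2528 0.006 ]
```

Measurements from the two cameras agree: heel middle at (0.517, 0.071) with yaw about -0.12, and bar centre at (0.676, 0.0625) with yaw about 0.022. Sizes come out within about 1 mm (109–110 mm and 259–261 mm). Next: move over, with the fingers shut.

arm_command(deltas=[[-1,0.2,-0.22,0,0,0,0],[-1,0.4,-0.44,0,0,0,0],[-1,0.6,-0.67,0,0,0,0],[-1,0.8,-0.89,0,0,0,0]], newtons=30)

```text
clock: 0.6
position: [0.2768, -0.4221, 0.2481]
tool_rot: [-3.141, 0.0, 0.339]
force: [1.7, -0.2, -0.2]
grip_width: 0.0125
```

arm_command(deltas=[[-1,0.2,-0.22,0,0,0,0],[-1,0.4,-0.44,0,0,0,0],[-1,0.6,-0.67,0,0,0,0],[-1,0.8,-0.89,0,0,0,0]])

```text
clock: 1.1
position: [0.3456, -0.2564, 0.2483]
tool_rot: [-3.141, 0.0, 0.339]
force: [0.8, -0.1, -0.2]
grip_width: 0.0002
```

arm_command(deltas=[[-1,0.2,-0.22,0,0,0,0],[-1,0.4,-0.44,0,0,0,0],[-1,0.6,-0.67,0,0,0,0],[-1,0.8,-0.89,0,0,0,0]])

```text
clock: 1.6
position: [0.4144, -0.0907, 0.2483]
tool_rot: [3.142, 0.0, 0.339]
force: [0.2, -0.4, -0.7]
grip_width: 0.0002
```

arm_command(deltas=[[-1,0.2,-0.22,0,0,0,0.15],[-1,0.4,-0.44,0,0,0,0.3],[-1,0.6,-0.67,0,0,0,0.45],[-1,0.8,-0.89,0,0,0,0.58],[-1,0.8,-0.89,0,0,0,0.58]])

```text
clock: 2.22
position: [0.4834, 0.0769, 0.248]
tool_rot: [-3.141, 0.0, -0.114]
force: [-0.9, -0.2, -0.4]
grip_width: 0.0
```

arm_command(deltas=[[-1,0,0,0.3,0,0,0],[-1,0,0,0.6,0,0,0],[-1,0,0,0.9,0,0,0],[-1,0,0,1.0,0,0,0],[-1,0,0,1.0,0,0,0]])

```text
clock: 2.85
position: [0.4827, 0.0734, 0.0983]
tool_rot: [3.141, 0.001, -0.117]
force: [0.0, -0.7, 0.0]
grip_width: -0.0002
```

```bash
cat > look.py <<'E'
import sys,cv2
from h import *
n,tag=sys.argv[1:3]; x0,y0,x1,y1=map(int,sys.argv[3:7]); k=int(sys.argv[7])
i=cams.grab_frame(n); cv2.imwrite(f"pics/{tag}_full.png",i)
c=cv2.resize(i[y0:y1,x0:x1],None,fx=k,fy=k,interpolation=cv2.INTER_CUBIC)
cv2.imwrite(f"pics/{tag}.png",cv2.convertScaleAbs(c,alpha=1.6,beta=10))
E
python3 look.py scene a1 190 90 340 240 4
```

```text
(no output)
```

View pics/a1.png

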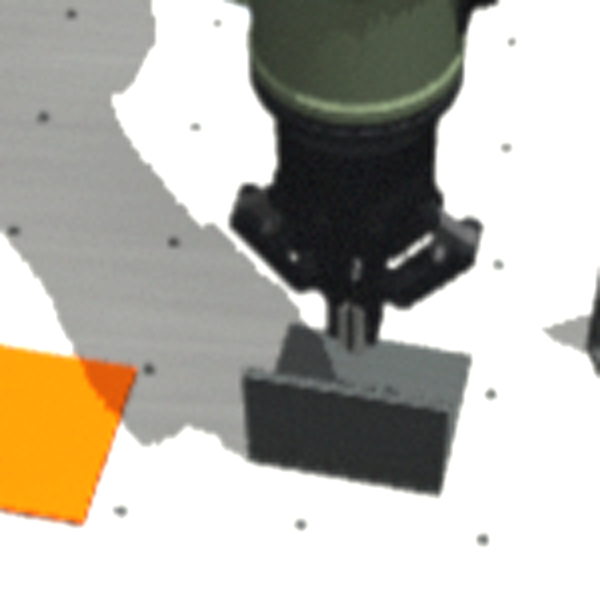

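The shut fingertips hang over the panel, robot-side of the foot, at crop (352,350). That is clear of the foot's top edge, crop (245–450, 375–405). Next I'll lower and approach.

arm_command(deltas=[[-1,0.0,0,0.087,0,0,0],[-1,0.04,0,0.087,0,0,0],[-1,0.08,0,0.087,0,0,0],[-1,0.11,0,0.087,0,0,0],[-1,0.14,0,0.087,0,0,0],[-1,0.17,0,0.09,0,0,0],[-1,0.2,0,0.09,0,0,0],[-1,0.235,0,0.092,0,0,0]])

```text
clock: 3.9
position: [0.5181, 0.0695, 0.0844]
tool_rot: [3.141, 0.0, -0.117]
force: [-2.6, 0.5, -1.0]
grip_width: 0.0001
```

```bash
python3 look.py scene a2 190 90 340 240 4; python3 -c "
from h import *
print(proj('scene',(.517+.004,.071,0)))"
```

```text
(np.float64(275.38144324266074), np.float64(210.98408987077875))
```

View pics/a2.png

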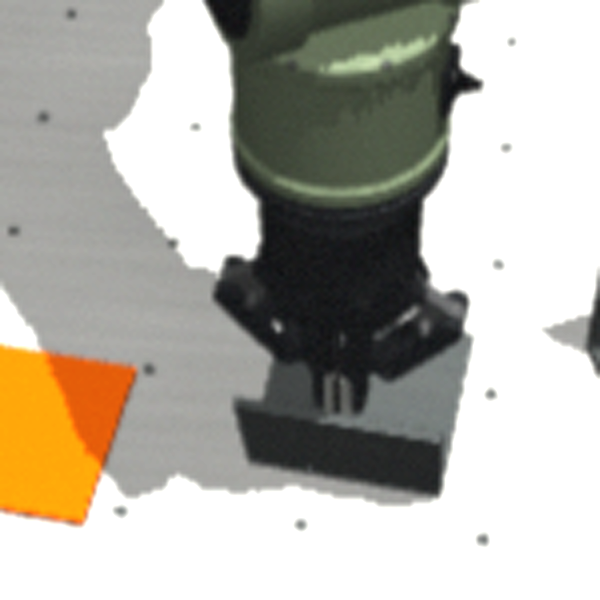

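The foot is tilting about a heel that stayed put: heel corners at crop (250,462) and (440,495), unchanged. I'll continue along the arc.

arm_command(deltas=[[-1,0.04,0,0.01,0,0,0],[-1,0.08,0,0.022,0,0,0],[-1,0.115,0,0.035,0,0,0],[-1,0.15,0,0.057,0,0,0],[-1,0.185,0,0.08,0,0,0],[-1,0.215,0,0.1,0,0,0]])

```text
clock: 4.7
position: [0.5503, 0.0658, 0.0692]
tool_rot: [-3.142, 0.0, -0.117]
force: [-0.5, 0.0, 0.1]
grip_width: -0.0002
```

```bash
python3 look.py scene a3 190 90 340 240 4
```

```text
(no output)
```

View pics/a3.png

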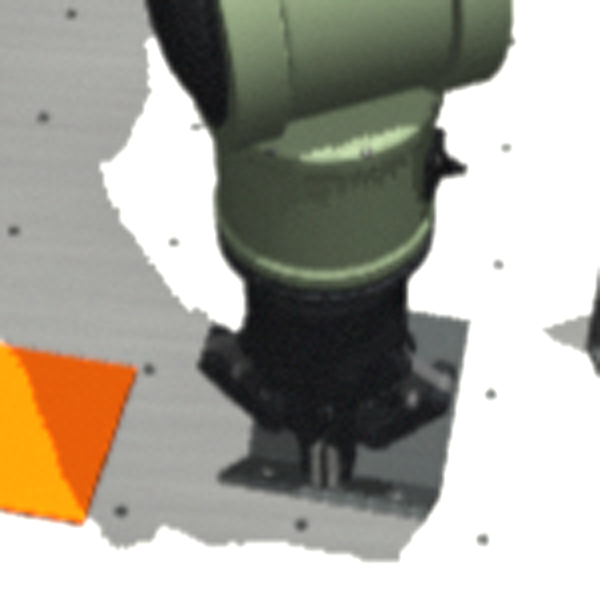

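About 50° now and near balance (force about 0). A little more.

arm_command(deltas=[[-1,0.025,0,0.02,0,0,0],[-1,0.05,0,0.045,0,0,0],[-1,0.07,0,0.065,0,0,0],[-1,0.085,0,0.085,0,0,0],[-1,0.085,0,0.085,0,0,0]])

```text
clock: 5.38
position: [0.5627, 0.0643, 0.0565]
tool_rot: [3.142, 0.0, -0.117]
force: [-0.2, 0.9, 0.6]
grip_width: -0.0
```

```bash
python3 look.py scene a4 190 90 340 240 4
```

```text
(no output)
```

View pics/a4.png

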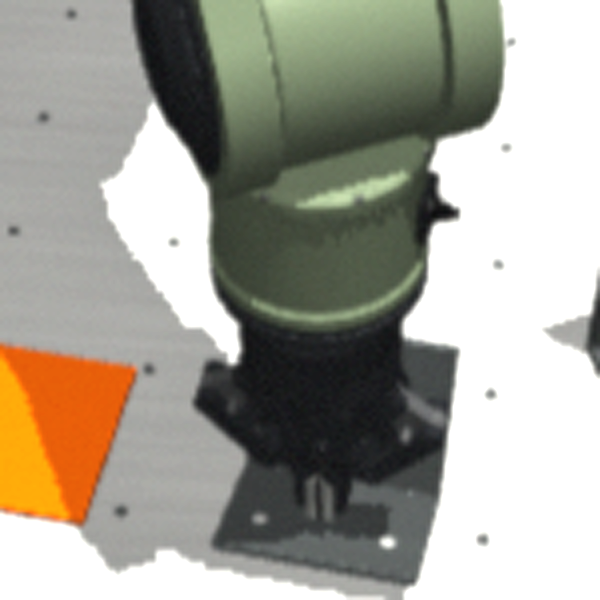

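The foot seems to have dropped: toe edge at crop (215,545)–(412,582). I'll raise clear and look.

arm_command(deltas=[[-1,0,0,-0.15,0,0,0],[-1,0,0,-0.4,0,0,0],[-1,0,0,-0.7,0,0,0],[-1,0,0,-0.85,0,0,0],[-1,0,0,-0.85,0,0,0]])

```text
clock: 6.05
position: [0.5634, 0.0644, 0.186]
tool_rot: [-3.141, -0.003, -0.117]
force: [0.7, 0.4, 0.1]
grip_width: -0.0
```

arm_command(deltas=[[0,-0.3,0,0,0,0,0],[0,-0.7,0,0,0,0,0],[0,-0.9,0,0,0,0,0],[0,-0.9,0,0,0,0,0]])

```text
clock: 6.55
position: [0.4267, 0.08, 0.1839]
tool_rot: [3.141, 0.001, -0.115]
force: [0.1, -1.7, 0.6]
grip_width: 0.0431
```

```bash
python3 look.py scene a5 190 140 340 290 4;python3 look.py top b5 220 165 370 315 4
```

```text
(no output)
```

View pics/a5.png

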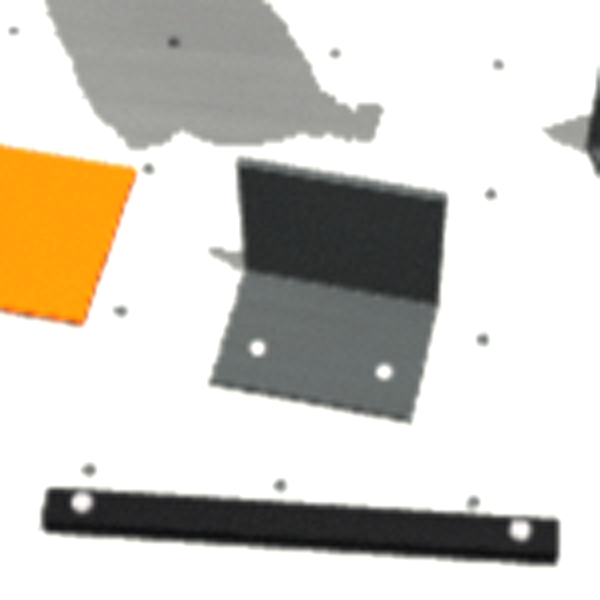

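View pics/b5.png

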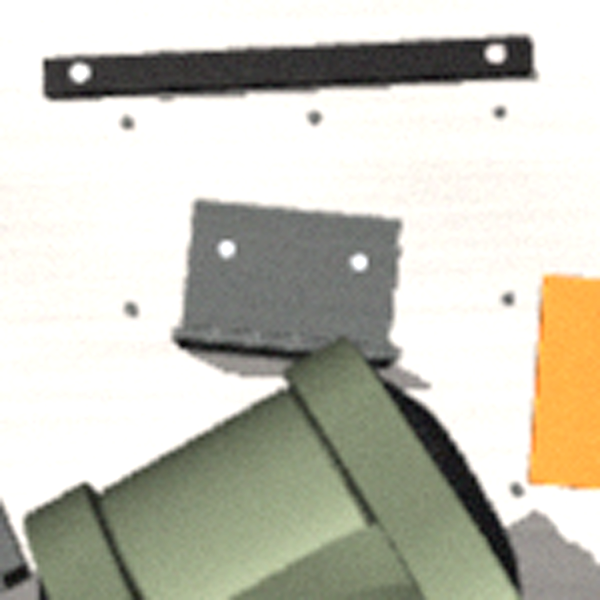

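Standing upright. Toe corners are at top crop (194,200) and (402,220), and scene crop (212,384) and (410,421).

Run:
```python
from h import *
np.set_printoptions(precision=4,suppress=True)
T=lambda x,y,z:ray("top",tc(x,y),z)
S=lambda x,y,z:ray("scene",tc(x,y,4,(190,140)),z)
for L,R in [(T(194,200,.006),T(402,220,.006)),(S(411,422,0),S(212,385,0)),(S(447,196,.1),S(238,160,.1)),(T(175,340,.1),T(397,362,.1))]:
    d=L-R; print(L,R,np.linalg.norm(d),np.arctan2(-d[0],d[1]),(L+R)/2)
print(telemetry.observe()["position"],telemetry.observe()["clock"])
```

```text
[0.6076 0.1143 0.006 ] [0.594  0.0045 0.006 ] 0.11067326177188722 -0.12250786304108721 [0.6008 0.0594 0.006 ]
[0.6053 0.115  0.    ] [0.5921 0.0069 0.    ] 0.10890398384981603 -0.12103265598915038 [0.5987 0.0609 0.    ]
[0.53   0.1249 0.1   ] [0.5165 0.0165 0.1   ] 0.10923136228904651 -0.12343425470970065 [0.5233 0.0707 0.1   ]
[0.5277 0.1226 0.1   ] [0.5145 0.0164 0.1   ] 0.10701753675447703 -0.12441992358258477 [0.5211 0.0695 0.1   ]
[0.4289 0.0801 0.184 ] 6.65
```

Both views put the toe at (0.599, 0.060) with yaw -0.122. The bar's near face is at x≈0.666 and the bar's yaw is ≈0.022. Next: square the tool to the bar, open to about 60 mm for two contacts, and tilt 35° so the tips lead.

arm_command(deltas=[[0.4,0.06,0,0,0,0,-0.1],[0.4,0.1,0.03,0,0,0,-0.175],[0.4,0.1,0.03,0,0,0,-0.175]])

```text
clock: 7.02
position: [0.4437, 0.0735, 0.1837]
tool_rot: [-3.141, 0.001, 0.019]
force: [0.9, -0.5, -0.0]
grip_width: 0.0598
```

arm_command(deltas=[[0.4,0,0,0,0,0.2,0],[0.4,0,0,0,0,0.4,0],[0.4,0,0,0,0,0.6,0],[0.4,0,0,0,0,0.78,0],[0.4,0,0,0,0,0.78,0]])

```text
clock: 7.65
position: [0.4494, 0.0713, 0.2073]
tool_rot: [3.108, -0.426, 0.032]
force: [0.3, 0.4, -1.0]
grip_width: 0.0597
```

Run:
```python
from h import *
s=telemetry.observe();print(s["qpos"].round(3),s["position"],s["tool_rot"])
```

```text
[-0.721  0.185  0.344  2.396  0.572  0.217 -2.479] [0.4493682  0.07130929 0.20729401] [ 3.10774541 -0.42569427  0.0319228 ]
```

The tilt hit joint limits near the base (q4, q6 and q7). A tilt of about 10° with the tips at about 40 mm also clears the 100 mm panel, so I'll back off to that.

arm_command(deltas=[[0.4,0,0,0,0,-0.15,0],[0.4,0,0,0,0,-0.32,0],[0.4,0,0,0,0,-0.32,0]])

```text
clock: 8.02
position: [0.4505, 0.0716, 0.2074]
tool_rot: [3.112, -0.171, 0.022]
force: [-0.4, -0.6, -0.5]
grip_width: 0.0595
```

Run:
```python
from h import *
s=telemetry.observe();print(s["qpos"].round(3),s["position"],s["tool_rot"])
```

```text
[-0.359  0.245  0.017  2.193  0.148  0.555 -2.014] [0.45049361 0.0716457  0.20735135] [ 3.11200323 -0.17134959  0.02229908]
```

arm_command(deltas=[[0.4,-0.05,0,0.3,0.038,0,0],[0.4,-0.1,0,0.6,0.038,0,0],[0.4,-0.15,0,0.9,0.038,0,0],[0.4,-0.17,0,0.985,0.038,0,0],[0.4,-0.17,0,0.985,0.038,0,0]])

```text
clock: 8.65
position: [0.4504, 0.0664, 0.0578]
tool_rot: [3.139, -0.169, 0.025]
force: [0.3, 0.6, 0.3]
grip_width: 0.0595
```

arm_command(deltas=[[0.4,-0.012,0,0.07,0,0,0],[0.4,-0.012,0,0.07,0,0,0]])

```text
clock: 8.9
position: [0.4541, 0.0667, 0.0525]
tool_rot: [3.14, -0.164, 0.021]
force: [0.5, 0.8, 0.3]
grip_width: 0.0602
```

```bash
python3 look.py scene a6 190 90 340 240 4
```

```text
(no output)
```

View pics/a6.png

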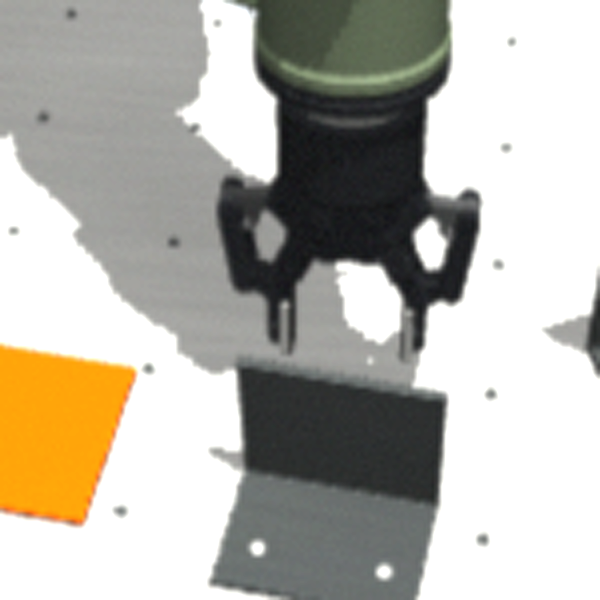

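Run:
```python
from h import *
print(telemetry.observe()["qpos"].round(3))
for p in [(288,353),(408,359)]:
  for z in (.03,.04,.05): print(ray("scene",tc(*p,4,(190,90)),z).round(4))
```

```text
[-0.232  0.576 -0.096  2.284  0.676  0.162 -2.52 ]
[0.4537 0.0335 0.03  ]
[0.4617 0.0347 0.04  ]
[0.4697 0.0358 0.05  ]
[0.4519 0.1015 0.03  ]
[0.4599 0.1018 0.04  ]
[0.4679 0.1021 0.05  ]
```

arm_command(deltas=[[0.4,0.06,0,0.01,0,-0.05,0],[0.4,0.12,0,0.02,0,-0.1,0],[0.4,0.18,0,0.04,0,-0.1,0],[0.4,0.24,0,0.065,0,-0.1,0],[0.4,0.24,0,0.065,0,-0.1,0]])

```text
clock: 9.57
position: [0.4908, 0.0676, 0.0483]
tool_rot: [3.138, -0.085, 0.025]
force: [0.3, -0.6, -0.4]
grip_width: 0.0595
```

```bash
python3 look.py scene a7 190 90 340 240 4;python3 -c "
from h import *
print(telemetry.observe()['qpos'].round(3))"
```

```text
[-0.04   0.637 -0.303  2.127  0.583  0.374 -2.367]
```

View pics/a7.png

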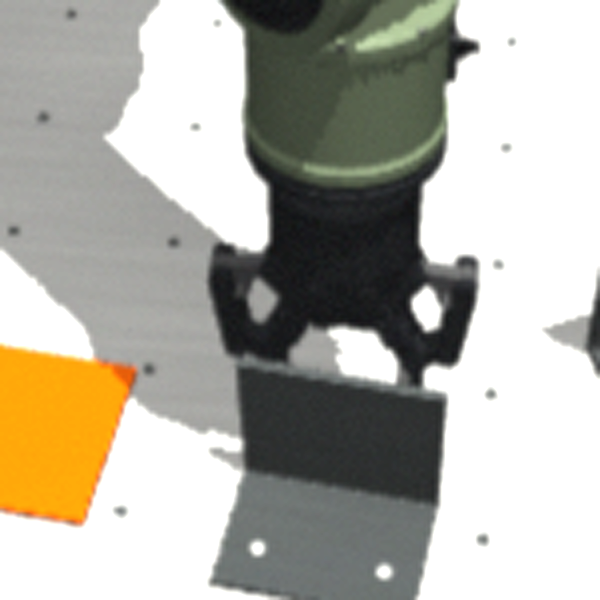

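Fingers are just behind the panel and the panel hasn't moved. I'll push 40 mm and check.

arm_command(deltas=[[0.4,0.033,0,0.003,0,0,0],[0.4,0.067,0,0.006,0,0,0],[0.4,0.1,0,0.008,0,0,0],[0.4,0.133,0,0.011,0,0,0],[0.4,0.167,0,0.014,0,0,0],[0.4,0.2,0,0.017,0,0,0],[0.4,0.233,0,0.02,0,0,0],[0.4,0.267,0,0.023,0,0,0]])

```text
clock: 10.62
position: [0.531, 0.0686, 0.0484]
tool_rot: [3.139, -0.085, 0.026]
force: [-3.1, 0.1, 0.7]
grip_width: 0.0594
```

```bash
python3 look.py scene a8 190 140 340 290 4; python3 look.py top b8 220 165 370 315 4
```

```text
(no output)
```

View pics/a8.png

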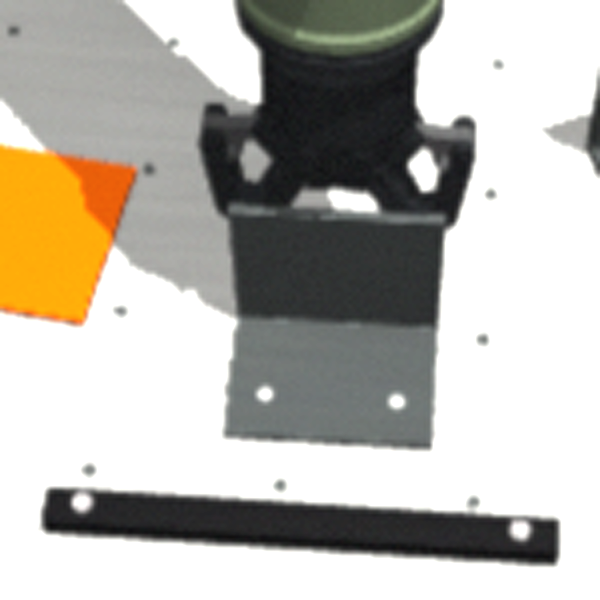

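View pics/b8.png

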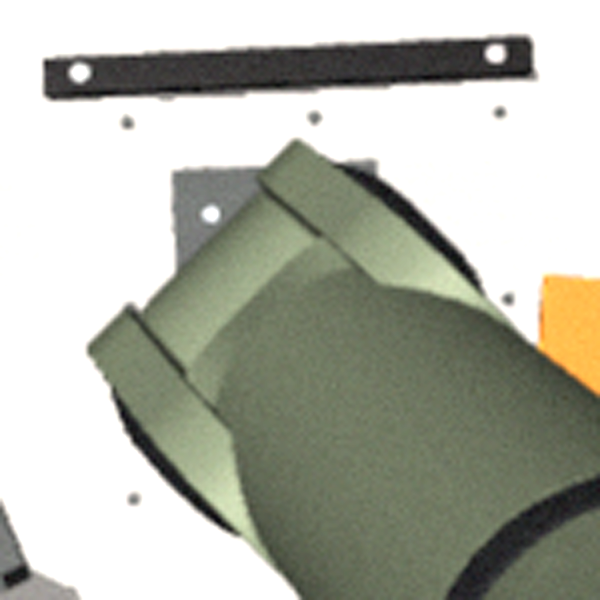

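Run:
```python
from h import *
np.set_printoptions(precision=4,suppress=True)
T=lambda x,y,z:ray("top",tc(x,y),z)
S=lambda x,y,z:ray("scene",tc(x,y,4,(190,140)),z)
for L,R in [(T(173,172,.006),T(376,160,.006)),(S(431,448,0),S(226,438,0))]:
    d=L-R; print(L,R,np.linalg.norm(d),np.arctan2(-d[0],d[1]),(L+R)/2)
```

```text
[0.6228 0.1252 0.006 ] [0.6265 0.0172 0.006 ] 0.1080563998564567 0.03374718617383719 [0.6247 0.0712 0.006 ]
[0.62   0.1266 0.    ] [0.6238 0.0186 0.    ] 0.10804034445070099 0.035376884784259044 [0.6219 0.0726 0.    ]
```

Yaw is now 0.034 against 0.022 for the bar. The gap is about 40–45 mm and the shield is still upright. I'll push 36 mm more and then creep.

arm_command(deltas=[[0.4,0.033,0,0.003,0,0,0],[0.4,0.067,0,0.006,0,0,0],[0.4,0.1,0,0.008,0,0,0],[0.4,0.133,0,0.011,0,0,0],[0.4,0.167,0,0.014,0,0,0],[0.4,0.2,0,0.017,0,0,0],[0.4,0.225,0,0.019,0,0,0],[0.4,0.24,0,0.02,0,0,0]])

```text
clock: 11.72
position: [0.5671, 0.0694, 0.0485]
tool_rot: [3.139, -0.085, 0.025]
force: [-2.7, 0.7, -0.4]
grip_width: 0.0596
```

```bash
python3 look.py scene a9 190 140 340 290 4; python3 look.py top b9 220 165 370 315 4
```

```text
(no output)
```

View pics/a9.png

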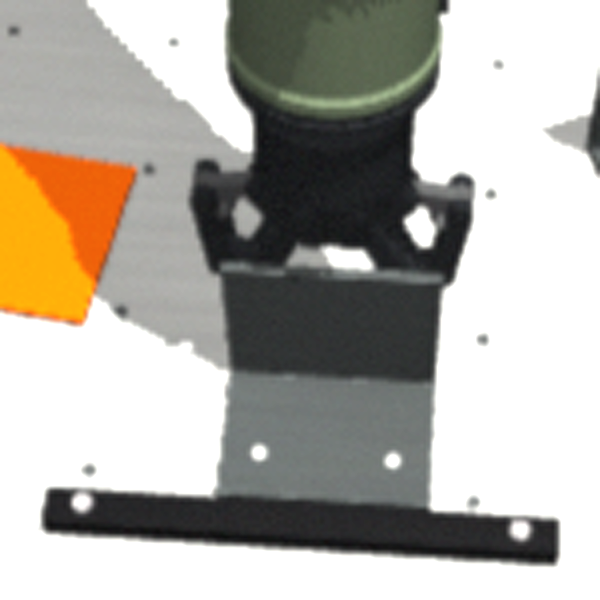

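View pics/b9.png

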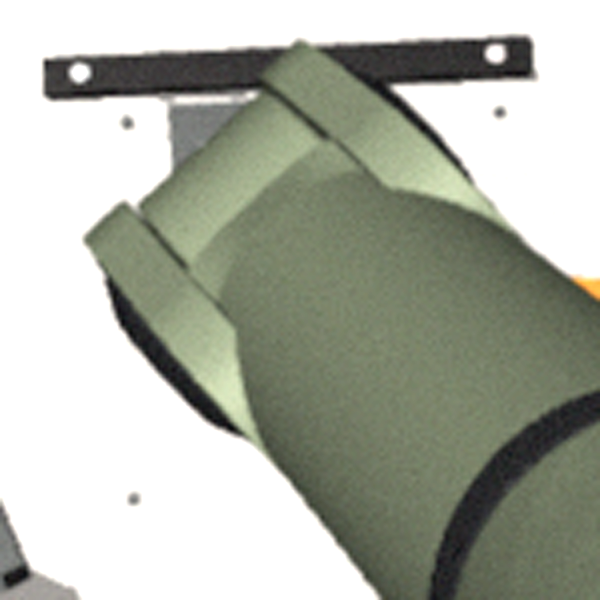

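Gap is down to a few mm: in the top crop the bar edge is at row ~96 and the toe at ~104, about 4 mm. I'll creep and watch the force.

arm_command(deltas=[[0.4,0.007,0,0.001,0,0,0],[0.4,0.013,0,0.001,0,0,0],[0.4,0.02,0,0.002,0,0,0]])

```text
clock: 12.2
position: [0.5699, 0.0695, 0.0485]
tool_rot: [3.139, -0.085, 0.026]
force: [-2.5, 0.0, -0.7]
grip_width: 0.06
```

arm_command(deltas=[[0.4,0.007,0,0.001,0,0,0],[0.4,0.01,0,0.001,0,0,0]])

```text
clock: 12.45
position: [0.5715, 0.0695, 0.0485]
tool_rot: [3.139, -0.085, 0.025]
force: [-3.0, 0.2, 0.0]
grip_width: 0.0597
```

```bash
python3 look.py top b10 220 165 370 315 4; python3 look.py scene a10 190 140 340 290 4
```

```text
(no output)
```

View pics/b10.png

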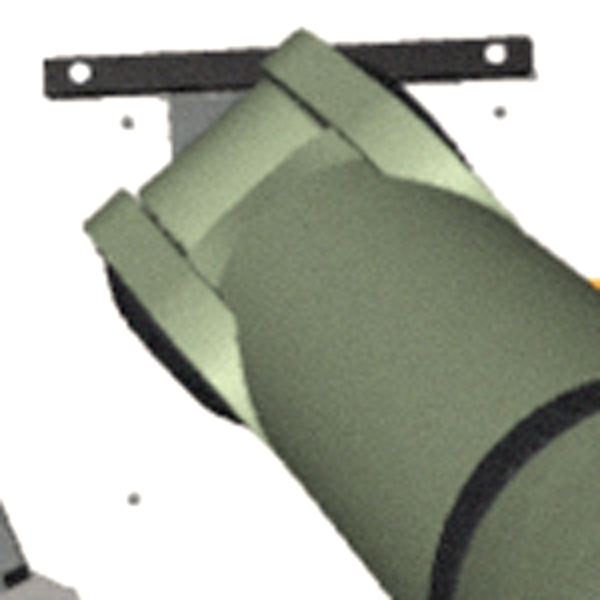

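View pics/a10.png

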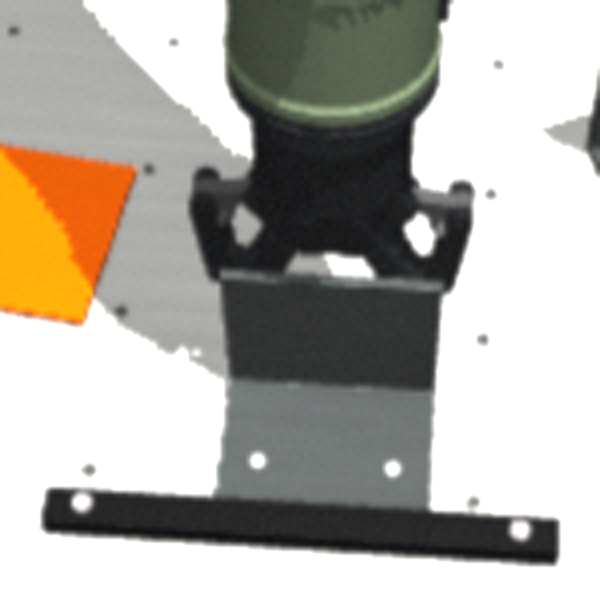

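arm_command(deltas=[[0.4,0.004,0,0,0,0,0],[0.4,0.007,0,0.001,0,0,0],[0.4,0.007,0,0.001,0,0,0]])

```text
clock: 12.92
position: [0.5725, 0.0695, 0.0484]
tool_rot: [3.139, -0.085, 0.025]
force: [-2.8, 0.1, 0.1]
grip_width: 0.0598
```

```bash
python3 -c "
from h import *
for _ in range(3):
  s=telemetry.observe();print(s['force'].round(2),s['position'].round(4))"
```

```text
[-2.82  0.06  0.09] [0.5725 0.0695 0.0484]
[-2.82  0.06  0.09] [0.5725 0.0695 0.0484]
[-2.82  0.06  0.09] [0.5725 0.0695 0.0484]
```

arm_command(deltas=[[0.4,0.004,0,0,0,0,0],[0.4,0.007,0,0.001,0,0,0],[0.4,0.007,0,0.001,0,0,0]])

```text
clock: 13.3
position: [0.5735, 0.0695, 0.0483]
tool_rot: [3.139, -0.085, 0.025]
force: [-3.9, -0.2, 0.4]
grip_width: 0.0599
```

The force rose to 3.9 N, so the toe has met the bar. I'll back off gently, then up and away, and look.

arm_command(deltas=[[0.4,0,0,0,0,0,0],[0.4,-0.01,0,-0.001,0,0,0],[0.4,-0.03,0,-0.003,0,0,0],[0.4,-0.08,0,-0.007,0,0,0],[0.4,-0.2,0,-0.05,0,0,0],[0.4,-0.4,0,-0.2,0,0,0],[0.4,-0.4,0,-0.5,0,0,0],[0.4,-0.4,0,-0.8,0,0,0]])

```text
clock: 14.3
position: [0.5026, 0.0682, 0.164]
tool_rot: [3.138, -0.084, 0.026]
force: [0.8, -1.0, 0.5]
grip_width: 0.0597
```

arm_command(deltas=[[0.4,-0.3,0,-0.3,0,0,0],[0.4,-0.5,0,-0.6,0,0,0],[0.4,-0.5,0,-0.6,0,0,0]])

```text
clock: 14.68
position: [0.4205, 0.0661, 0.2488]
tool_rot: [3.137, -0.09, 0.026]
force: [0.8, -1.1, -1.2]
grip_width: 0.06
```

```bash
python3 look.py top b11 220 165 370 315 4; python3 look.py scene a11 190 140 340 290 4
```

```text
(no output)
```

View pics/b11.png

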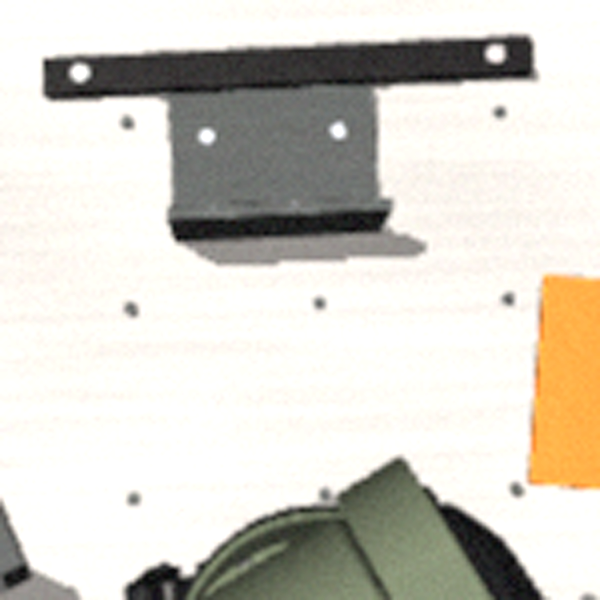

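View pics/a11.png

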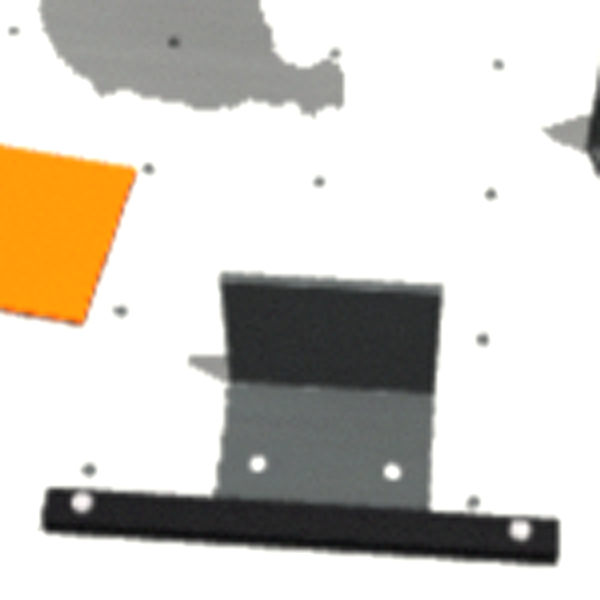

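No gap is visible in either view. Numeric check using the panel's top edge, with the heel 80 mm behind the toe:

Run:
```python
from h import *
np.set_printoptions(precision=4,suppress=True)
T=lambda x,y,z:ray("top",tc(x,y),z)
S=lambda x,y,z:ray("scene",tc(x,y,4,(190,140)),z)
for L,R in [(S(441,287,.1),S(221,273,.1)),(T(175,240,.0),T(387,227,.0)),(S(393,472,.006),S(258,463,.006)),(T(207,136,.006),T(338,130,.006))]:
    d=L-R; print(L,R,np.linalg.norm(d),np.arctan2(-d[0],d[1]),(L+R)/2)
for L,R in [(S(384,372,.006),S(258,348,.006)),(T(227,248,.006),T(359,262,.006))]: print("holes before",(L+R)/2)
s=telemetry.observe(); print(s["force"],s["position"],s["clock"])
```

```text
[0.5862 0.1253 0.1   ] [0.5877 0.0171 0.1   ] 0.10824647837018976 0.014014038765293424 [0.5869 0.0712 0.1   ]
[0.5872 0.1251 0.    ] [0.5912 0.0121 0.    ] 0.1129791070629328 0.03574974873824031 [0.5892 0.0686 0.    ]
[0.6393 0.1079 0.006 ] [0.6404 0.0378 0.006 ] 0.07010395545824756 0.015661263392792293 [0.6399 0.0728 0.006 ]
[0.6417 0.1067 0.006 ] [0.6432 0.0368 0.006 ] 0.06983200044249657 0.020407365334494238 [0.6424 0.0717 0.006 ]
holes before [0.5747 0.0639 0.006 ]
holes before [0.5769 0.0627 0.006 ]
[-0.3525  0.5791 -0.8529] [0.4214 0.0659 0.2464] 14.775
```

Run:
```python
import cv2,numpy as np
a=cv2.imread("pics/scene0.png");b=cv2.imread("pics/a11_full.png")
for n,(x0,y0,x1,y1) in dict(bottle=(255,285,290,325),dish=(345,240,390,280),obj=(160,230,195,265)).items():
    print(n,cv2.absdiff(a[y0:y1,x0:x1],b[y0:y1,x0:x1]).max())
from workcell import job
print(job.job_done())
```

```text
bottle 11
dish 11
obj 11
the job is handed in; nothing more can be done
None
```

The shield is standing upright on its foot with its toe against the stop bar, and I handed the job in at about 14.8 s (limit 54 s).

**What I did:** I tipped the foot over with shut fingertips, following an arc about the heel. I then pushed the standing shield on the back of its panel with two spread fingers, squared to the bar. When the push force rose from about 2.8 to 3.9 N, taken as the toe meeting the bar, I stopped and backed the arm off.

**Last checks:**

| Check | Result |
|---|---|
| Foot yaw, from the foot holes | 0.016–0.020 rad, against about 0.022 rad for the bar |
| Toe to bar face | scene camera: 3 mm short; top camera: about 1 mm past |
| Toe along the bar | about 10 mm from the bar's middle |
| Upright | panel top edge and heel within about 2 mm of each other in x |
| Bottle, dish, objective | image patches unchanged apart from noise |
| Robot | about 250 mm above the table, touching nothing |

**Disagreements and trouble:**
- **Toe gap:** the two cameras differ by about 4 mm, roughly what 2 mm of calibration error in each would give. Both readings are inside the 7 mm limit, and no gap was visible in either view.
- **Rough yaw readings:** readings off the panel's edges were rougher, 0.014 and 0.036 rad.
- **Tool tilt:** a planned 35° tilt ran into joint limits. I used about 5° and pushed higher up the panel instead.

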